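# Shut off the vacuum and open the strainer pot

## Robot

A 6-joint arm with a two-finger parallel gripper is mounted at the origin on the work surface. World frame = base frame: x ahead of the robot, y to its left, z up, the work surface at z = 0. Lengths are in m, angles in rad, forces in N, time in s.
With the tool pointing down it reaches from about 0.275 to 0.825 m from the base axis. Payload 4.9 kg.
Tool frame: the origin (TCP) lies midway between the tips of the shut fingers; the grasp point (between the pads) lies 19 mm behind it (bot.grip_depth is the distance from the TCP to the grasp point, in m); z points along the fingers, y is the line along which they close (so a half turn about z gives the same grasp; the last joint's range is limited). The gripper opens to 85 mm and grips with 20 to 120 N. Pads are 22 mm wide; open, the fingers measure 114 mm over their backs; the gripper's body (76 mm by 85 mm) begins 54 mm behind the grasp point. The pads swing forward as they close: fully open they stand 13 mm farther back than shut.
Start: joints at [-1.425, 0.326, -0.193, 1.052, 0, 1.437], TCP at [0.152, -0.529, 0.205] pointing down, gripper open.
Joint ranges: [-2.65, 2.65], [-0.97, 1.79], [-1.3, 1.35], [-1.93, 2.1], [-1.47, 1.37], [-3.14, 3.14]. Speed limits (rad/s): [2.57, 2.57, 3.14, 3.14, 3.14, 3.14].

## Interface

Orientations are given as a unit quaternion [w, x, y, z].
In Python, from cell import bot gives the robot as it stands. Calls block until the motion is done:
- bot.move_pose(position, orientation): joint-space move of the TCP to a pose.
- bot.move_linear(position, speed=0.15, rotation=None, until_force=None): straight line of the TCP; rotation=None keeps the orientation; speed is the mean speed in m/s. With until_force (N) it stops when the force on the tool has changed by that much, and returns True; else False.
- bot.goto_joints(angles): joint-space move.
- bot.set_gripper(opening, grasp_force=None): opening from 0.0 (shut) to 1.0 (fully open); grasp_force is the grip in N (None keeps the last); returns when the fingers have stopped.
- bot.wait(seconds).
- bot.solve_ik(position, orientation): joint angles nearest the present ones, or None.
- bot.camera(name): name is "scene" or "top" or "wrist"; returns the picture (384x512x3 uint8, red, green, blue); there is no depth.
- bot.calibration(name): a dict with "mtx" (3x3 intrinsics, pixels), "extrinsics" (4x4, takes a point from world to camera coordinates); the wrist camera has in their place "hand_eye" (4x4, takes a point from camera to tool coordinates, whose origin is the TCP and whose axes are the flange's). Camera axes: x right, y down, z forward; pixel columns grow to the right and rows downward; lengths in m; the calibration is good to about 2 mm. A picture is of the moment at which its call begins: read the wrist's pose just before it. calibration takes no time and is no camera call.
A pose or a line that the arm cannot do raises bot.PlanningError and nothing moves.
- bot.close_job(): hands the job in; it is judged then, once.
Trained networks look in the newest picture that a camera, given by its name, has taken for a name from the list of things; names that differ only in an ending like _2 or _b are one class to them, and where a whole thing is asked for, a point or a joint stands for the part that bears it (a point fixed in the world has none). Each returns a list of dicts, best first, with "confidence" (0 to 1); they miss things now and then, are a little off and sometimes report something else, mostly with a low value. They report only what shows in the picture. A call takes as long as a camera call. They do not tell look-alikes from the thing itself.
- bot.search_frame(camera, thing): "bbox" ([left, top, width, height] in pixels, round what is visible of it).
Readings, each from a call of its own:
- bot.read_clock(): time.
- bot.read_joint_positions(): joint angles.
- bot.read_joint_vel(): joint speeds.
- bot.read_joint_efforts(): joint torques, N m.
- bot.read_position(): TCP position.
- bot.read_tool_rot(): TCP orientation.
- bot.read_ft_force(): force on the tool from outside, world axes, zero at the start.
- bot.read_moment(): the same for the moment, N m.
- bot.read_gripper_width(): opening from 0.0 (shut) to 1.0 (fully open).
- bot.read_finger_force(): force on a finger pad.
Only numpy, scipy, OpenCV 4.12 (cv2) and the standard library are available. Lean on these libraries where they do the work, as an engineer would, in place of code of your own. Each camera call takes 0.05 s, during which the arm holds its last target. There are 200 camera calls.

## Task

On the vacuum unit, turn the blue knob sunk in the white box clockwise as far as it goes, so that its white line points at the red off mark, while the strainer lid is still locked. Then turn the blue bayonet lid of the pot counterclockwise until its lugs stand in the slots, lift it straight off by its black handle and set it down gently, upright and let go, in the large empty bay of the grey tray. Leave the small parts, the bin, the cartridge and the tray where they are.

Things in the scene. Friction and masses are not known exactly. Their poses are not given: they have to be found in the camera images.
- unit: Vacuum unit, bolted down: grey base plate 140 (x) x 290 (y) x 10 mm with an aluminium strainer pot (120 mm across, axis at y = -75 mm) and a white box 120 x 120 mm (centre at y = +75 mm, top 70 mm above the bench). Origin: centre of the plate's underside; z up. In the box's top is a round well, 76 mm across and 26 mm deep, with the knob in its middle.
- knob (a joint): Angle of the sunken knob, rad: 0 = off (end stop, white line at the red mark), grows counterclockwise seen from above, up to 1.7. Starts between 0.7 and 1.3; turns with light friction (0.03 N m) and stays where it is left.
- knob_top (a point): On the knob's axis, at the top of its blue grip bar, level with the box's top. Bar 34 mm long, 12 mm wide, 22 mm tall, on a black disc 34 mm across, 4 mm thick, on the well's floor. This point turns with the knob: x axis along the bar, the white line on its -x half. 32 mm from the bar's flank to the well's wall: fingers must go in only partly open.
- off_mark (a point): Red off mark on the top of the white box, on the unit's -x side of the well, 47 mm from the knob's axis.
- lid: Blue bayonet lid, loose, 0.15-0.31 kg. Origin: centre of the spigot's underside; z up. Spigot 66 mm across, z 0-12 mm (pot's bore: 71 mm); flange 84 mm across, z 12-18; three lugs 120 deg apart, 18 mm wide, z 12-18, reaching 51 mm from the axis, the yellow one on +x; black bar handle along x, 56 mm long, 14 wide, z 18-58. It turns with slight friction.
- handle (a point): Middle of the lid's black handle bar, 12 mm below its top, 46 mm above the lid's origin; axes as the lid's.
- lug (a point): Outer end of the yellow lug, at its underside (51 mm from the lid's axis, 12 mm above the lid's origin).
- slot (a point): Centre of the slot for the yellow lug, on the pot's seat, 51 mm from its axis on the unit's +x side; a yellow mark on the pot's side lies below it. At the start the lug must turn 0.75-1.15 rad counterclockwise (from above) to its middle; within 0.2 rad of the middle the lid lifts free. Clockwise it meets a stop.
- pot_seat (a point): On the pot's axis, level with the seat under the lid's flange, 85 mm above the bench. Three claws (inner radius 45 mm, tops 15 mm above the seat) hold the lugs down with 3 mm of play; three slots, 51 degrees each, between them.
- tray: Grey plastic tray, loose, 0.8 kg, 180 (x) x 250 (y) x 30 mm, walls 4 mm, floor 4 mm. Origin: centre of its underside. A rib 26 mm high across it at y = 58 mm parts a large empty bay (172 x 177 mm) from a small one with two fittings.
- bay (a point): Centre of the floor of the tray's large bay (tray frame y = -32 mm), 4 mm above the bench; axes as the tray's.
- fitting0: Small fitting, blue foot 26 mm across and brass stem, 30 mm tall, standing in the tray's small bay. Leave alone.
- fitting1: A second such fitting in the small bay. Leave alone.
- bin: Open blue bin 100 x 130 x 70 mm on the bench. Leave alone.
- cartridge: Spare filter cartridge, white with black ends, 56 mm across, 86 mm tall, standing on the bench. Leave alone.
There are look-alikes about, which are no part of the job. Leave any turquoise look-alike of the lid alone.

How it is judged:
By the outcome, as a careful person would: the job done as asked, in the order asked, and still so for the second after the job is handed in, with the robot touching nothing.
It also fails if it takes over 54 s, if anything falls off the work surface, if the arm or the gripper's body presses on something with over 40 N, if the wrist force passes 120 N, or if a joint passes its speed limit or range.

## Working session

There is one attempt and no reset: what is moved stays moved. The work goes in short steps, each a Python script; the robot and the scene stay as the last script left them, time stands still between calls to the robot, and variables do not carry over. Pictures are saved under pics/ and viewed, at most 10 in all, crops included, and the job is handed in when it is done.

```bash
ls; mkdir -p pics; python3 - <<'E'
from cell import bot
import cv2,numpy as np
for c in ["scene","top"]:
    im=bot.camera(c); cv2.imwrite(f"pics/{c}0.png",cv2.resize(im[:,:,::-1],None,fx=1.5,fy=1.5,interpolation=cv2.INTER_CUBIC))
    for t in ["unit","lid","knob","handle","tray","bin","cartridge"]:
        print(c,t,[(np.round(d["bbox"]).astype(int).tolist(),round(d["confidence"],2)) for d in bot.search_frame(c,t)[:3]])
    k=bot.calibration(c);print(k["mtx"].round(1).tolist(),k["extrinsics"].round(3).tolist())
print(bot.calibration("wrist"),bot.read_clock(),bot.read_tool_rot(),bot.grip_depth)
E
```

```text
pics
scene unit [([242, 160, 100, 66], 0.96)]
scene lid [([311, 253, 33, 34], 0.92), ([260, 166, 28, 26], 0.77), ([263, 134, 26, 18], 0.63)]
scene knob [([242, 160, 97, 66], 0.71)]
scene handle [([254, 165, 32, 26], 0.96), ([224, 157, 24, 23], 0.83), ([263, 138, 23, 16], 0.8)]
scene tray [([114, 211, 116, 96], 0.71)]
scene bin [([234, 260, 71, 70], 0.71)]
scene cartridge [([344, 199, 22, 37], 0.56), ([232, 257, 73, 70], 0.48)]
[[389.0, 0.0, 258.5], [0.0, 389.0, 194.3], [0.0, 0.0, 1.0]] [[0.733, 0.68, 0.017, -0.414], [0.438, -0.453, -0.777, -0.151], [-0.52, 0.577, -0.63, 1.412], [0.0, 0.0, 0.0, 1.0]]
top unit [([145, 168, 107, 72], 0.67)]
top lid [([186, 260, 33, 34], 0.87), ([238, 106, 32, 31], 0.79), ([119, 259, 25, 32], 0.62)]
top knob [([182, 118, 25, 24], 0.61), ([168, 187, 13, 12], 0.47)]
top handle [([113, 258, 33, 38], 0.86), ([188, 268, 31, 27], 0.69), ([239, 103, 31, 33], 0.69)]
top tray [([286, 187, 97, 77], 0.81)]
top bin [([287, 113, 51, 43], 0.78)]
top cartridge [([184, 116, 21, 24], 0.58)]
[[402.0, 0.0, 258.6], [0.0, 402.0, 189.5], [0.0, 0.0, 1.0]] [[0.01, -1.0, 0.003, -0.014], [-0.99, -0.011, -0.144, 0.583], [0.144, -0.002, -0.99, 1.122], [0.0, 0.0, 0.0, 1.0]]
{'mtx': array([[283.39283141,   0.        , 252.65790462],
       [  0.        , 283.39283141, 182.96395933],
       [  0.        ,   0.        ,   1.        ]]), 'hand_eye': array([[-3.86918826e-04, -9.64789375e-01, -2.63023407e-01,
         6.62628439e-02],
       [ 9.99999924e-01, -3.59166280e-04, -1.53594643e-04,
        -1.05198432e-03],
       [ 5.37173408e-05, -2.63023447e-01,  9.64789440e-01,
        -1.67733599e-01],
       [ 0.00000000e+00,  0.00000000e+00,  0.00000000e+00,
         1.00000000e+00]])} 0.8 [ 5.52328671e-07  9.90231922e-01  1.39430055e-01 -8.38600887e-06] 0.0187
```

View pics/top0.png

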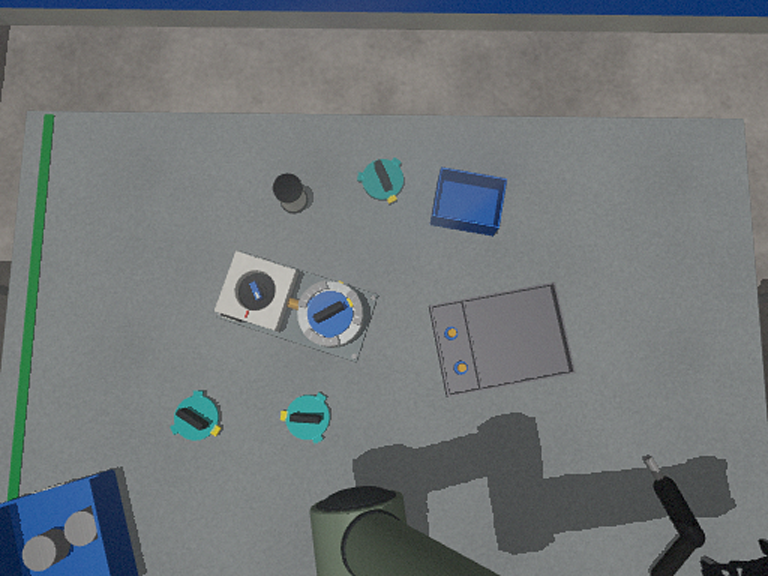

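View pics/scene0.png

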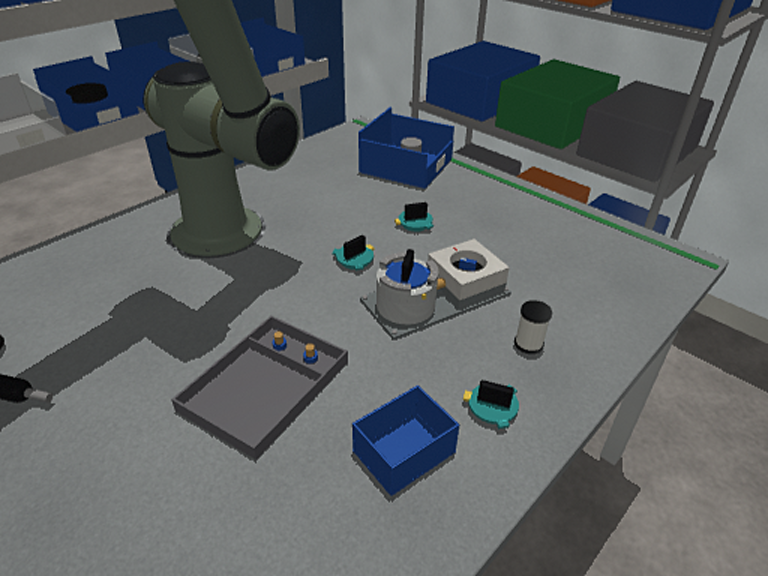

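The top view shows the unit with the knob at about (255,290), the pot and its lid at (330,313), and the red mark at (247,314), in 1.5x pixels. The tray rim corners are at (429,307), (553,284), (574,371) and (447,394). The other lids are turquoise decoys.

```bash
cat > h.py <<'E'
from cell import bot
import cv2,numpy as np
from scipy.spatial.transform import Rotation as Ro
def q(a): return [0,np.cos(a/2),np.sin(a/2),0]   # tool down, tool x along yaw a, y = (sin a,-cos a)
def rmat(w): return Ro.from_quat([w[1],w[2],w[3],w[0]]).as_matrix()
def cam(name):
    k=bot.calibration(name)
    if name!="wrist": return k["mtx"],k["extrinsics"]
    T=np.eye(4);T[:3,:3]=rmat(bot.read_tool_rot());T[:3,3]=bot.read_position()
    return k["mtx"],np.linalg.inv(T@k["hand_eye"])
def back(K,E,uv,z):
    R,t=E[:3,:3],E[:3,3];c=-R.T@t
    d=R.T@np.linalg.inv(K)@[uv[0],uv[1],1]
    return c+d*(z-c[2])/d[2]
def proj(K,E,p):
    p=K@(E[:3,:3]@np.asarray(p)+E[:3,3]);return p[:2]/p[2]
def shot(name,f,s=1.5):
    KE=cam(name);im=bot.camera(name)[:,:,::-1]
    cv2.imwrite("pics/"+f,im if s==1 else cv2.resize(im,None,fx=s,fy=s,interpolation=cv2.INTER_CUBIC));return KE
E
python3 - <<'E'
from h import *
K,E=cam("top")
b=lambda u,v,z:back(K,E,(u/1.5,v/1.5),z)
k=b(255.5,290,.07);p=b(330,314,.1);m=b(247,314,.07)
print("knob",k,"pot",p,"mark",m,np.linalg.norm((k-p)[:2]),np.linalg.norm(m-k))
d=k-p;print("unit yaw",np.arctan2(d[1],d[0])-np.pi/2)
T=[b(u,v,.03) for u,v in [(429,307),(553,284),(574,371),(447,394)]]
print("tray",np.round(T,3).tolist(),np.mean(T,0),[np.linalg.norm(T[i]-T[i-1]) for i in range(4)])
c=(k+p)/2
for a in [0,.3,-.3,.6,-.6,np.pi,1.57,-1.57]:
    s=bot.solve_ik([c[0]-.03,c[1],.26],q(a));print(a,None if s is None else np.round(s,2))
E
```

```text
knob [0.56588365 0.24025329 0.07      ] pot [0.51927769 0.09641105 0.1       ] mark [0.5204841 0.2542346 0.07     ] 0.15120419113914021 0.04750364199265169
unit yaw -0.3133339000553832
tray [[0.542, -0.089, 0.03], [0.589, -0.331, 0.03], [0.421, -0.366, 0.03], [0.376, -0.123, 0.03]] [ 0.48195151 -0.22715118  0.03      ] [np.float64(0.169337681392195), np.float64(0.24676955533372574), np.float64(0.17143807218021825), np.float64(0.2473838650986193)]
0 [ 0.18  0.28 -0.12  1.17  0.   -2.96]
0.3 [ 0.18  0.28 -0.12  1.17  0.    3.02]
-0.3 [ 0.18  0.28 -0.12  1.17  0.   -2.66]
0.6 [ 0.18  0.28 -0.12  1.17  0.    2.72]
-0.6 [ 0.18  0.28 -0.12  1.17  0.   -2.36]
3.141592653589793 [ 0.18  0.28 -0.12  1.17  0.    0.18]
1.57 [ 0.18  0.28 -0.12  1.17  0.    1.75]
-1.57 [ 0.18  0.28 -0.12  1.17  0.   -1.39]
```

```bash
python3 - <<'E'
from h import *
bot.move_pose([.543,.168,.25],q(np.pi-.31))
K,E=shot("wrist","w1.png",1.55)
np.savez("w1.npz",K=K,E=E)
for t in ["knob_top","off_mark","handle","lug","slot"]:
    print(t,[(np.round(d["bbox"]).astype(int).tolist(),round(d["confidence"],2)) for d in bot.search_frame("wrist",t)[:3]])
print(bot.read_clock(),bot.read_position())
E
```

```text
knob_top [([301, 145, 27, 29], 0.9), ([155, 128, 75, 72], 0.32)]
off_mark [([140, 103, 230, 111], 0.62)]
handle [([156, 128, 76, 73], 0.76), ([186, 300, 29, 17], 0.75), ([149, 0, 71, 46], 0.57)]
lug [([184, 303, 36, 15], 0.77), ([155, 126, 75, 72], 0.66), ([151, 0, 68, 39], 0.6)]
slot [([135, 104, 234, 109], 0.78), ([301, 146, 31, 31], 0.44)]
3.9167 [0.54309092 0.16767336 0.24998764]
```

View pics/w1.png

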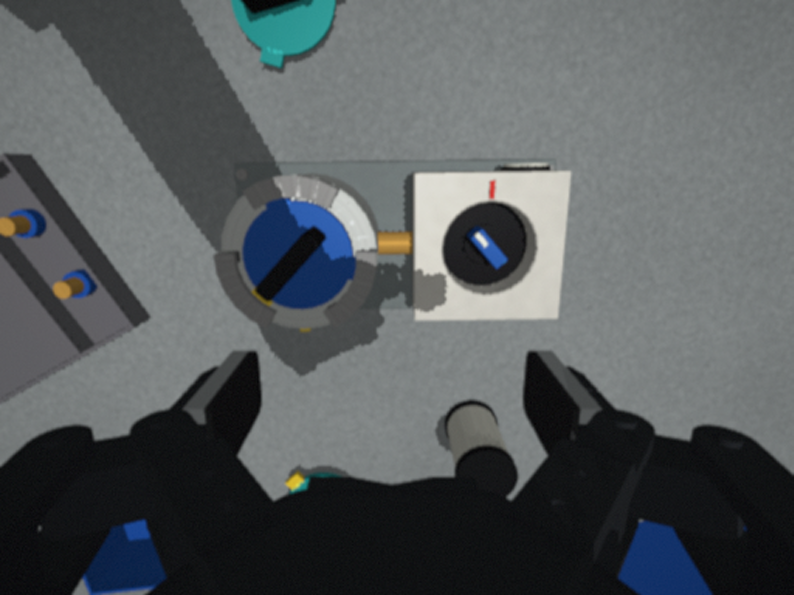

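The wrist view shows the pot centre at about (299,253), with the yellow lug at (262,297) and its slot mark at (304,328). The knob is at about (489,248), with its white line at upper left and the red mark at (492,189). I'll zoom in to get exact pixels.

```bash
python3 - <<'E'
import cv2,numpy as np
im=cv2.imread("pics/w1.png"); im=cv2.resize(im,(512,384),interpolation=cv2.INTER_AREA)
a=im[110:218,138:248];b=im[105:213,260:370]
o=cv2.resize(np.hstack([a,b]),None,fx=3.6,fy=3.6,interpolation=cv2.INTER_CUBIC)
cv2.imwrite("pics/c1.png",o);print(o.shape)
E
```

```text
(389, 792, 3)
```

View pics/c1.png

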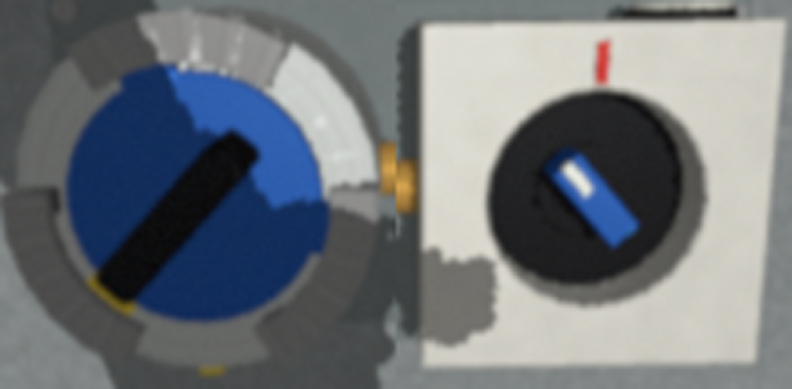

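```bash
python3 - <<'E'
from h import *
d=np.load("w1.npz");K,E=d["K"],d["E"]
L=lambda x,y,z:back(K,E,(138+x/3.6,110+y/3.6),z)
R=lambda x,y,z:back(K,E,(260+(x-396)/3.6,105+y/3.6),z)
k=R(597,197,.07); cs=np.array([R(422,22,.07),R(786,18,.07),R(755,365,.07),R(422,367,.07)])
print("well",k,"bar",R(594,198,.07),"box",cs.mean(0),[np.linalg.norm(cs[i]-cs[i-1]) for i in range(4)])
m=R(603,62,.07);print("mark",m,np.linalg.norm(m-k))
e=R(562,160,.07)-R(626,237,.07);print("bar len",np.linalg.norm(e),"line yaw",np.arctan2(e[1],e[0]),"mark yaw",np.arctan2(*(m-k)[[1,0]]))
v=(cs[1]-cs[0])+(cs[2]-cs[3]);yaw1=np.arctan2(v[1],v[0])-np.pi/2
v=(cs[3]-cs[0])+(cs[2]-cs[1]);yaw2=np.arctan2(v[1],v[0]);print("unit yaw",yaw1,yaw2)
fl=L(199,195,.09);print("lid flange ctr",fl, "pot->knob",np.linalg.norm((k-fl)[:2]),np.arctan2(*(k-fl)[[1,0]])-np.pi/2)
a=L(246,142,.131);b=L(116,294,.131);c=L(111,297,.091)
print("handle",a,b,(a+b)/2,np.linalg.norm(a-b),"yaw",np.arctan2(*(b-a)[[1,0]]),"lug",c)
ps=L(205,368,.06);print("slotmark",ps)
E
```

```text
well [0.56509964 0.24337749 0.07      ] bar [0.56512145 0.24230312 0.07      ] box [0.56626142 0.24265597 0.07      ] [np.float64(0.12089673653556864), np.float64(0.1201029395291732), np.float64(0.12139269074872949), np.float64(0.12025980094184452)]
mark [0.52143618 0.25674891 0.07      ] 0.04566500429105376
bar len 0.03589162631262536 line yaw -2.7332183060983493 mark yaw 2.8444227465656904
unit yaw -0.3031505882108514 -0.2976454393024294
lid flange ctr [0.52109845 0.10160057 0.09      ] pot->knob 0.14844797379938146 -0.30092964714746895
handle [0.50575312 0.13056605 0.131     ] [0.53611054 0.07865254 0.131     ] [0.52093183 0.1046093  0.131     ] 0.06013805349904526 yaw -1.0416511587996802 lug [0.5444443  0.06132719 0.091     ]
slotmark [0.58712154 0.07214383 0.06      ]
```

```bash
python3 - <<'E'
from h import *
k=[.5652,.2428];a0=.41+np.pi
bot.set_gripper(.34,25)
bot.move_pose([*k,.12],q(a0))
print(bot.read_clock(),bot.read_gripper_width())
print("hit",bot.move_linear([*k,.053],.08,until_force=8),bot.read_position())
bot.set_gripper(0,25);print("w",bot.read_gripper_width(),bot.read_ft_force(),bot.read_finger_force())
bot.move_linear([*k,.053],.05,rotation=q(np.pi-.301-.05))
print(bot.read_clock(),bot.read_moment(),bot.read_ft_force(),bot.read_tool_rot(),bot.read_gripper_width())
E
```

```text
5.1583 0.33708408590124794
hit False [0.5656729  0.24297304 0.05348772]
w -0.0027320679797129517 [ 0.20233065 -0.26081526 -0.62699574] 0.0
7.4417 [0.00261795 0.02096863 0.031629  ] [0.45243857 0.15391229 0.51385177] [4.60352350e-06 1.74157934e-01 9.84717733e-01 1.69457949e-05] 0.0035974398247454373
```

```bash
python3 - <<'E'
from h import *
shot("wrist","w2.png",1.5);print(bot.read_position(),bot.read_gripper_width(),bot.read_finger_force())
E
```

```text
[0.56520658 0.24279955 0.05300167] 0.004136556712753772 0.0
```

View pics/w2.png

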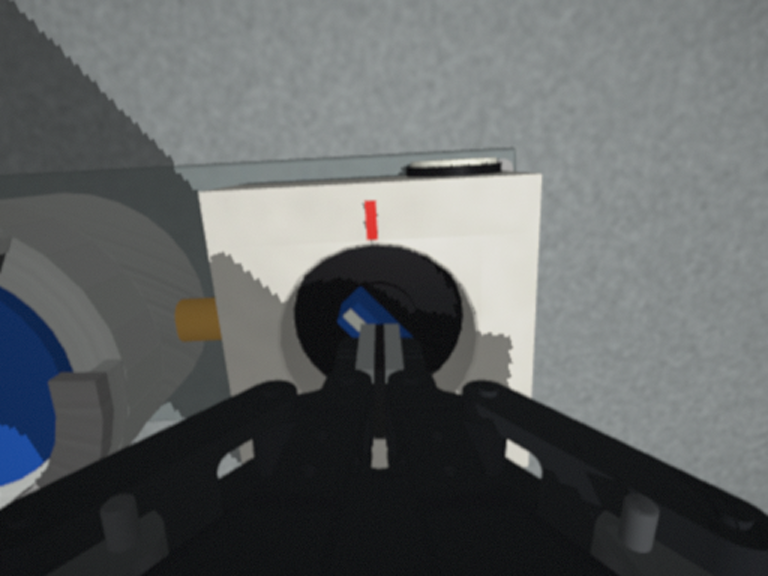

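The gripper looks shut and empty, with the blue bar still at its old angle just above the fingertips in the picture. I'll check the projections.

```bash
python3 - <<'E'
from h import *
K,E=cam("wrist")
for n,p in dict(tcp=bot.read_position(),grip=[.5652,.2428,.072],bartop=[.5652,.2428,.07],mark=[.5652-.0449,.2428+.0139,.07],
 c1=[.5652-.06*.955-.06*.2965*1,.2428+.06*.2965-.06*.955,.07],c2=[.5652-.06*.955+.06*.2965,.2428+.06*.2965+.06*.955,.07]).items(): print(n,proj(K,E,p)*1.5)
b=lambda u,v,z:back(K,E,(u/1.5,v/1.5),z)
print("well",b(378,325,.07),"mark",b(371,220,.07),"corners",b(199,192,.07),b(541,174,.07))
for z in (.07,.06,.05): print("bar end",b(343,315,z))
print(bot.read_clock())
E
```

```text
tcp [377.26972714 323.59537215]
grip [377.05606247 342.31057479]
bartop [377.08031181 340.14052287]
mark [370.24647966 217.74629586]
c1 [196.38710777 189.02041657]
c2 [542.07104741 171.46705667]
well [0.55948261 0.24527066 0.07      ] mark [0.52114199 0.25667237 0.07      ] corners [0.49134367 0.20368762 0.07      ] [0.52639087 0.31733099 0.07      ]
bar end [0.55115629 0.23426039 0.07      ]
bar end [0.55438427 0.23211803 0.06      ]
bar end [0.55761225 0.22997567 0.05      ]
7.4917
```

```bash
python3 - <<'E'
from h import *
k=[.5652,.2428]
print("hit",bot.move_linear([*k,.046],.02,until_force=4),bot.read_position(),bot.read_ft_force())
K,E=cam("wrist");im=bot.camera("wrist")[:,:,::-1]
cv2.imwrite("pics/w3.png",cv2.resize(im[150:310,170:340],None,fx=3.5,fy=3.5,interpolation=cv2.INTER_CUBIC));print(bot.read_clock())
E
```

```text
hit False [0.5650328  0.24276442 0.04577795] [-0.31507306 -0.52852731  1.47839976]
8.0417
```

View pics/w3.png

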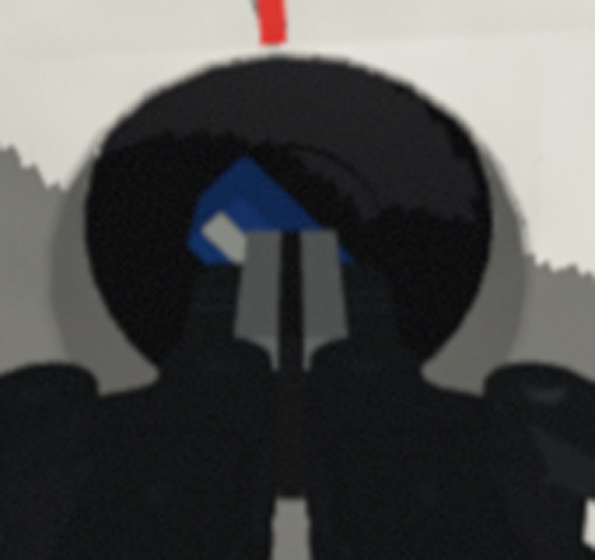

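```bash
python3 - <<'E'
from h import *
k=[.5652,.2428]
print("hit",bot.move_linear([*k,.03],.02,until_force=5),bot.read_position(),bot.read_ft_force(),bot.read_gripper_width(),bot.read_clock())
E
```

```text
hit True [0.56551332 0.24290118 0.04473187] [-1.39203462  0.02168026  5.00380587] -0.0022828837491710332 8.35
```

```bash
python3 - <<'E'
from h import *
k=[.5652,.2428]
bot.move_linear([*k,.085],.12)
bot.set_gripper(.34,25)
bot.move_linear([*k,.085],.1,rotation=q(.41+np.pi))
h=bot.move_linear([*k,.045],.1,until_force=5)
h=h or bot.move_linear([*k,.024],.03,until_force=5)
print("hit",h,bot.read_position(),bot.read_ft_force(),bot.read_gripper_width())
K,E=cam("wrist");im=bot.camera("wrist")[:,:,::-1]
cv2.imwrite("pics/w4.png",cv2.resize(im[150:310,170:340],None,fx=3.5,fy=3.5,interpolation=cv2.INTER_CUBIC));print(bot.read_clock())
E
```

```text
hit False [0.56531088 0.24281691 0.02406499] [-0.03395293 -0.21665647 -0.81061651] 0.33822904090418204
11.5917
```

View pics/w4.png

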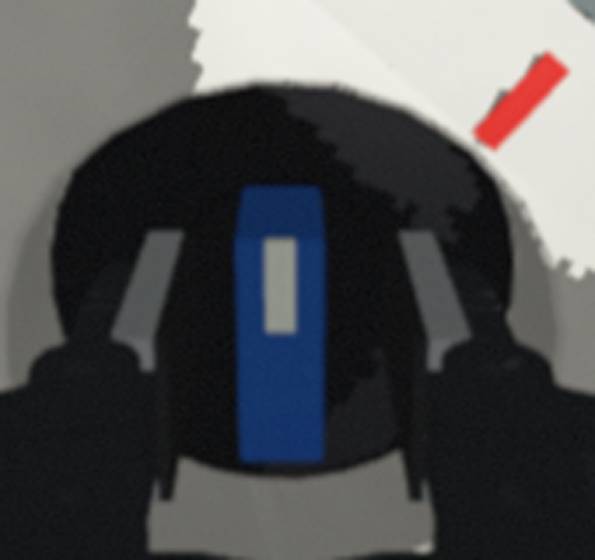

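The bar is aligned midway between the fingers. Reaching z=0.024 without contact shows the real fingertips sit about 25 mm behind the reported TCP, so I'll correct all heights for that.

```bash
python3 - <<'E'
from h import *
k=[.5652,.2428]
bot.set_gripper(0,25);print("w",bot.read_gripper_width(),bot.read_ft_force(),bot.read_finger_force())
bot.move_linear([*k,.024],.1,rotation=q(np.pi-.301-.06))
print(bot.read_clock(),bot.read_moment(),bot.read_ft_force(),bot.read_gripper_width())
bot.set_gripper(.34)
bot.move_linear([*k,.10],.2)
K,E=cam("wrist");im=bot.camera("wrist")[:,:,::-1]
cv2.imwrite("pics/w5.png",cv2.resize(im,None,fx=1.5,fy=1.5,interpolation=cv2.INTER_CUBIC));print(bot.read_clock())
E
```

```text
w 0.13016011122216184 [ 2.0920555  -5.14972827  2.87421972] 30.00893086194992
12.8 [-1.00484821 -0.31339845  1.01768402] [ 1.36082899 -5.28415132  2.01234298] 0.12857355635228263
13.7
```

View pics/w5.png

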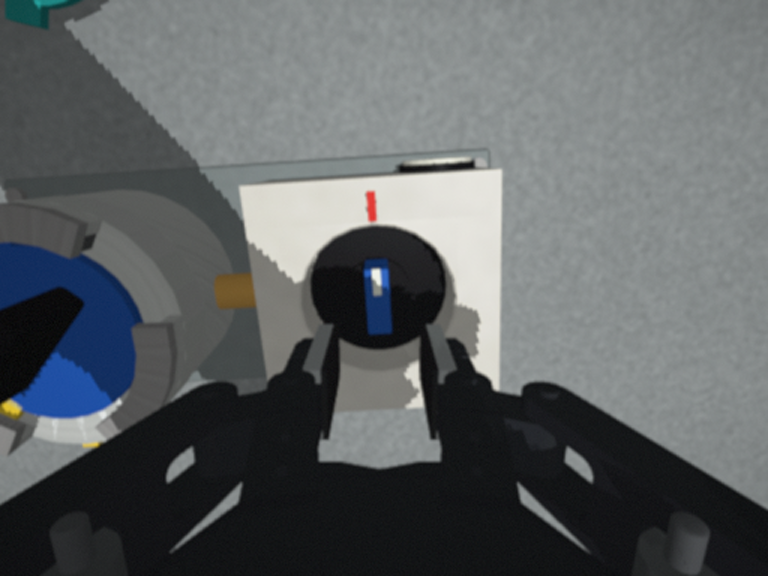

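The white line now points at the red mark and the end stop was felt at about 1 N m. Next is the lid.

```bash
python3 - <<'E'
from h import *
p=[.521,.1005];a=np.pi-1.05
bot.move_linear([.5652,.2428,.17],.25)
bot.set_gripper(.6,50)
bot.move_pose([*p,.16],q(a))
h=bot.move_linear([*p,.076],.1,until_force=6);print("hit",h,bot.read_position())
if h: raise SystemExit
bot.set_gripper(0,50);print("w",bot.read_gripper_width(),bot.read_ft_force(),bot.read_moment(),bot.read_finger_force())
bot.move_linear([*p,.076],.1,rotation=q(np.pi-.301))
print(bot.read_clock(),bot.read_moment(),bot.read_ft_force(),bot.read_gripper_width())
h=bot.move_linear([*p,.100],.04,until_force=12)
print("jam",h,bot.read_position(),bot.read_ft_force(),bot.read_moment(),bot.read_gripper_width(),bot.read_clock())
cv2.imwrite("pics/s6.png",cv2.resize(bot.camera("scene")[100:240,190:390,::-1],None,fx=3.5,fy=3.5,interpolation=cv2.INTER_CUBIC))
E
```

```text
hit False [0.52156522 0.1006864  0.0764999 ]
w 0.1517994105892656 [-0.3912179  -0.151639    4.15663696] [-0.06838748  0.14528744  0.01060083] 49.83148634433746
17.4417 [-0.07888563  0.02419257  0.05913567] [ 0.28021056 -1.16706098  5.18232877] 0.15110443862482822
jam False [0.52088071 0.10051894 0.09995894] [ 0.45285379  0.72538195 -2.64328284] [ 0.00573472  0.03215275 -0.03398268] 0.1550354296238717 18.1917
```

View pics/s6.png

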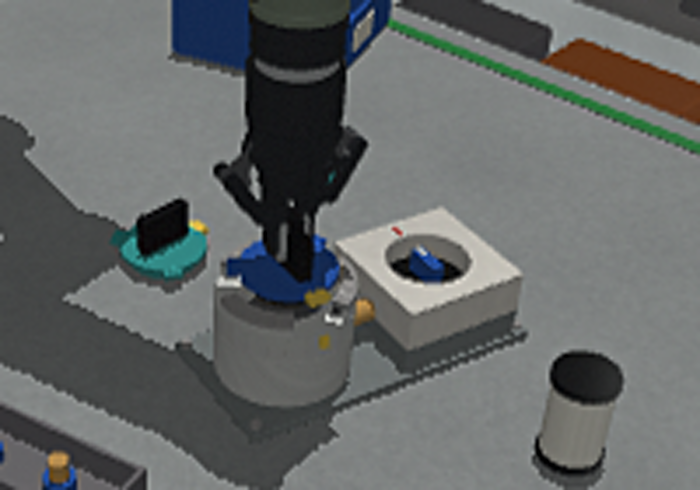

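The lid is off the pot with about 2.6 N hanging, and its yellow lug is above the slot mark. I'll carry it to the tray bay.

```bash
python3 - <<'E'
from h import *
p=[.521,.1005];t=[.488,-.2585]
bot.move_linear([*p,.15],.12)
bot.move_linear([*t,.13],.18)
bot.move_linear([*t,.03],.1)
bot.wait(.2);f0=bot.read_ft_force()
h=bot.move_linear([*t,.0],.02,until_force=2.5)
print("touch",h,bot.read_position(),f0,bot.read_ft_force(),bot.read_gripper_width(),bot.read_clock())
if h:
    bot.set_gripper(.45)
    bot.move_linear([*t,.13],.1)
    im=bot.camera("top")
    for n in ("lid","tray"): print([(np.round(d["bbox"]).tolist(),d["confidence"]) for d in bot.search_frame("top",n)[:4]])
    bot.move_pose([.40,0,.25],q(np.pi))
    w=bot.camera("top");cv2.imwrite("pics/t7.png",cv2.resize(w[90:310,110:400,::-1],None,fx=2.7,fy=2.7,interpolation=cv2.INTER_CUBIC))
print(bot.read_clock())
E
```

```text
touch True [ 0.48784844 -0.25842027  0.00765996] [-0.32656692  0.05837521 -2.56243226] [-0.35986552 -0.05273263  4.19696427] 0.15495509966514773 23.3667
[([116.0, 259.0, 28.0, 35.0], 0.93), ([188.0, 258.0, 32.0, 35.0], 0.75), ([238.0, 108.0, 33.0, 28.0], 0.67), ([327.0, 208.0, 31.0, 31.0], 0.65)]
[]
26.4583
```

View pics/t7.png

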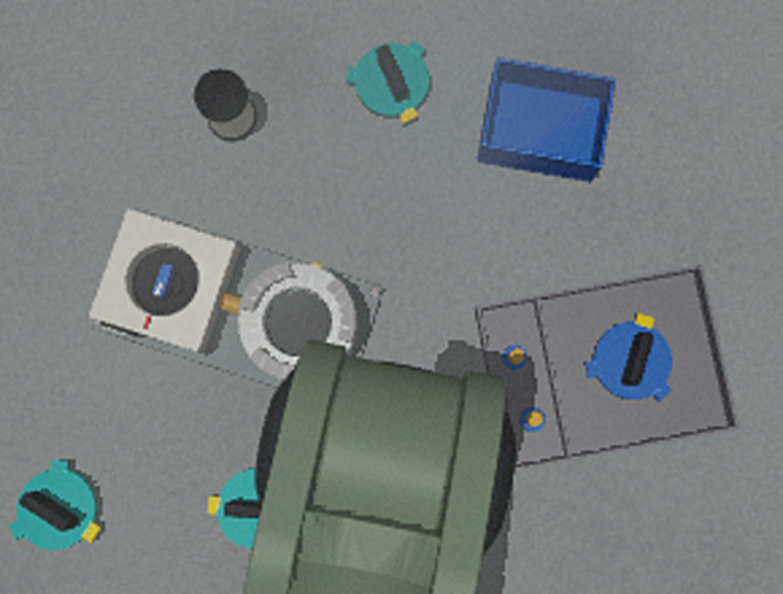

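The lid stands upright in the middle of the large bay, the knob's white line points at the red mark, and nothing else has moved.

```bash
python3 -c "
from cell import bot
print(bot.close_job())"
```

```text
the job is handed in; nothing more can be done
None
```

The job is done and handed in at about 26 s of the 54 s allowed: the knob was turned to off against its stop first, then the lid was unlocked, lifted off and set down upright in the tray's large bay. The final picture shows nothing else moved.

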